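# Count out three knobs, then hold the sprung lid at the pointer

## Robot

A 6-joint arm with a two-finger parallel gripper is mounted at the origin on the work surface. World frame = base frame: x ahead of the robot, y to its left, z up, the work surface at z = 0. Lengths are in m, angles in rad, forces in N, time in s.
With the tool pointing down it reaches from about 0.375 to 0.925 m from the base axis. Payload 5.7 kg.
Tool frame: the origin (TCP) lies midway between the tips of the shut fingers; the grasp point (between the pads) lies 19 mm behind it (grasp_offset is the distance from the TCP to the grasp point, in m); z points along the fingers, x is the direction in which the jaws open and shut, and the axes are right-handed (so a half turn about z gives the same grasp; the last joint's range is limited). The gripper opens to 85 mm and grips with 20 to 120 N. Pads are 22 mm wide; open, the fingers measure 114 mm over their backs; the gripper's body (76 mm by 85 mm) begins 54 mm behind the grasp point. The pads swing forward as they close: fully open they stand 13 mm farther back than shut.
Start: joints at [-1.463, 0.359, 1.51, -0, 1.272, -0.115], TCP at [0.133, -0.585, 0.231] pointing down, gripper open.
Joint ranges: [-2.97, 2.97], [-1.01, 2.36], [0.21, 2.38], [-0.96, 4.11], [0.2, 2.71], [-2.98, 2.98]. Speed limits (rad/s): [2.39, 2.39, 3.14, 3.14, 3.14, 3.14].

## Interface

Orientations are given as a unit quaternion [x, y, z, w].
In Python, from rig import get_obs, capture, camera_info, finish_job, spot_in, silhouettes, grasp_offset gives the robot as it stands.
- The arm moves only by the tool carry_out, never from a script. Its argument "rows" is one flat list of numbers, 6 for each row, row after row: the shift along the world's x, y, z in mm, then the turn, a rotation vector about the world's x, y, z in rad. In form: [tx, ty, tz, wx, wy, wz, tx, ty, tz, wx, wy, wz, ...]. A call has 1 to 12 rows; each row is the pose to reach, as a shift and turn from the pose measured when the call began; what a row does not reach only later rows make up. A row lasts 1/12 s, in which the tool goes at most 41.7 mm and 7.16 degrees, less where a joint would pass 70% of its speed; a pose out of reach is approached as far as the arm can. A call with a gripper value outside its range is refused whole. "claw" is the gripper command: -1 is fully open, 1 is shut, values between are in proportion, set as the call begins (left out, the last holds). The fingers move at their own pace and stop on an object; "squeeze" is the grip in N (left out, the last holds). Time passes only in rows, so rows that repeat a pose let the fingers close. It gives the time, the measured TCP pose, the force and the opening at its end, in the units of the state.
- get_obs(): the state, without advancing time (a new reading comes with each control period).
- capture(name): name is "side" or "top"; returns the picture (400x640x3 uint8, blue, green, red); there is no depth.
- camera_info(name): a dict with "mtx" (3x3 intrinsics, pixels), "view" (4x4, takes a point from world to camera coordinates). Camera axes: x right, y down, z forward; pixel columns grow to the right and rows downward; lengths in m; the calibration is good to about 2 mm. A picture is of the moment at which its call begins. camera_info takes no time and is no camera call.
- finish_job(): hands the job in, once; it reports no verdict.
Trained networks look in the newest picture that a camera, given by its name, has taken for a name from the list of things; names that differ only in an ending like _2 or _b are one class to them, and where a whole thing is asked for, a point or a joint stands for the part that bears it (a point fixed in the world has none). Each returns a list of dicts, best first, with "score" (0 to 1); they miss things now and then, are a little off and sometimes report something else, mostly with a low value. They report only what shows in the picture. A call takes as long as a camera call. They do not tell look-alikes from the thing itself.
- spot_in(camera, thing): "rect" ([centre column, centre row, width, height] in pixels, round what is visible of it).
- silhouettes(camera, thing): "region" (400x640 bool, what is visible of it) and "rect" ([centre column, centre row, width, height] in pixels, round what is visible of it).
The state is a dict: "time": time; "joints": joint angles; "qd": joint speeds; "effort": joint torques, N m; "tool_pos": TCP position; "eef_rot": TCP orientation; "force": force on the tool from outside, world axes, zero at the start; "moment": the same for the moment, N m; "width": opening from 0.0 (shut) to 1.0 (fully open).
Only numpy, scipy, OpenCV 4.12 (cv2) and the standard library are available. Lean on these libraries where they do the work, as an engineer would, in place of code of your own. Each camera call takes 0.05 s, during which the arm holds its last target.

## Task

Stand three of the five wooden knobs upright on the floor of the wooden tray and leave the other two where they are on the blue mat, and only then lift the sprung lid of the green hardware box by its handle until the lid is in line with the orange pointer beside it. Finish while still holding the lid steady there, so that I can reach in for the screws: do not let go at the end. Shift neither the pointer nor the glue bottle, screwdriver or earmuffs.

Things in the scene. Friction and masses are not known exactly. Their poses are not given: they have to be found in the camera images.
- knob0_center (a point): centre (half-way up) of a loose turned knob of light wood, all five alike: 38 mm tall, round, 28 mm across at its foot, 34 mm across at its widest 26 mm up, 31 mm across its flat top; about 30 g. Starts standing upright on the blue mat, at least 65 mm from centre to centre. z axis up.
- knob1_center (a point): centre (half-way up) of a loose turned knob of light wood, all five alike: 38 mm tall, round, 28 mm across at its foot, 34 mm across at its widest 26 mm up, 31 mm across its flat top; about 30 g. Starts standing upright on the blue mat, at least 65 mm from centre to centre. z axis up.
- knob2_center (a point): centre (half-way up) of a loose turned knob of light wood, all five alike: 38 mm tall, round, 28 mm across at its foot, 34 mm across at its widest 26 mm up, 31 mm across its flat top; about 30 g. Starts standing upright on the blue mat, at least 65 mm from centre to centre. z axis up.
- knob3_center (a point): centre (half-way up) of a loose turned knob of light wood, all five alike: 38 mm tall, round, 28 mm across at its foot, 34 mm across at its widest 26 mm up, 31 mm across its flat top; about 30 g. Starts standing upright on the blue mat, at least 65 mm from centre to centre. z axis up.
- knob4_center (a point): centre (half-way up) of a loose turned knob of light wood, all five alike: 38 mm tall, round, 28 mm across at its foot, 34 mm across at its widest 26 mm up, 31 mm across its flat top; about 30 g. Starts standing upright on the blue mat, at least 65 mm from centre to centre. z axis up.
- mat: blue mat fixed on the bench, 170 mm (its x) by 250 mm (its y), 3 mm thick; origin at the centre of its underside. The knobs stand in two rows along its y axis, rows about 80 mm apart in its x. Mat and box may change sides of the bench.
- tray_in (a point): centre of the inner floor (4 mm above the bench) of the low open wooden tray fixed on the bench; inside 172 mm along its x axis, 122 mm along its y axis; walls 4 mm thick, their rims 22 mm above the bench (18 mm above the inner floor).
- box: green steel hardware box fixed on the bench, 220 mm (its x) by 170 mm (its y) by 100 mm high, closed by the lid; origin at the centre of its underside; x axis points from the front (handle side) to the hinge side.
- lid_handle (a point): middle of the steel bar handle on the lid: a round bar along the box's y axis, 90 mm long, 11 mm thick, on two posts 76 mm apart, its centre 35 mm above the lid's top face. It lies 190 mm in front of the hinge line and 43 mm above the lid's underside, and moves with the lid. Axes as those of lid_hinge.
- lid_hinge (a point): point on the hinge line, on the lid's underside at its far edge, in the middle of the lid's width; hinge line is the box's y axis. Its frame turns with the lid: x axis lies in the lid, pointing away from the front edge. The lid is 220 x 170 x 8 mm.
- lid (a joint): angle of the lid in rad: 0 closed, grows as the front edge rises (to 1.4). A spring and its weight (350 g) pull it shut: lifting at the handle along its arc takes about 5 N at first and about 7 N at 0.8 rad; it snaps shut if let go.
- pointer_hinge (a point): pivot of the orange pointer, on the same hinge line as the lid, 108 mm to the +y side of the lid's middle. Its frame turns with the pointer, axes as those of lid_hinge.
- pointer_tip (a point): free end of the orange pointer, a thin straight bar 140 mm long, 10 mm high and 8 mm thick, that runs beside the lid's +y edge (19 mm gap) from the hinge line towards the front; it stands up at the angle to which the lid is to be lifted.
- pointer (a joint): angle of the orange pointer in rad, measured as the lid's (0 level, grows upward); preset to 0.4 to 0.8, stiff, not to be moved. The lid is in line with the pointer when both angles are equal.
- glue_mid (a point): middle of a standing white glue bottle with red cap, 56 mm across, 170 mm tall; leave alone.
- screwdriver_grip (a point): middle of the handle of a red-handled screwdriver lying on the bench beyond the tray; leave alone.
- earmuffs_mid (a point): yellow ear defenders lying on the bench, two cups 84 mm across and 36 mm high, 120 mm apart, with a black band; point midway between the cups, 20 mm up; leave alone.
Mind the look-alikes: they are no part of the job. Leave any yellow look-alike of the part that bears knob1_center alone.

How it is judged:
On the way:
1. exactly three knobs stand in the tray, let go, the other two still on the mat, while the lid is still shut ((distance of knob0_center from where it was at the start of the episode below 0.04 m or (x of knob0_center in the frame of tray_in between -0.083 and 0.083 m and y of knob0_center in the frame of tray_in between -0.058 and 0.058 m and z of knob0_center in the frame of tray_in below 0.024 m and angle between knob0_center's own z axis and vertical below 0.2 rad)) and (distance of knob1_center from where it was at the start of the episode below 0.04 m or (x of knob1_center in the frame of tray_in between -0.083 and 0.083 m and y of knob1_center in the frame of tray_in between -0.058 and 0.058 m and z of knob1_center in the frame of tray_in below 0.024 m and angle between knob1_center's own z axis and vertical below 0.2 rad)) and (distance of knob2_center from where it was at the start of the episode below 0.04 m or (x of knob2_center in the frame of tray_in between -0.083 and 0.083 m and y of knob2_center in the frame of tray_in between -0.058 and 0.058 m and z of knob2_center in the frame of tray_in below 0.024 m and angle between knob2_center's own z axis and vertical below 0.2 rad)) and (distance of knob3_center from where it was at the start of the episode below 0.04 m or (x of knob3_center in the frame of tray_in between -0.083 and 0.083 m and y of knob3_center in the frame of tray_in between -0.058 and 0.058 m and z of knob3_center in the frame of tray_in below 0.024 m and angle between knob3_center's own z axis and vertical below 0.2 rad)) and (distance of knob4_center from where it was at the start of the episode below 0.04 m or (x of knob4_center in the frame of tray_in between -0.083 and 0.083 m and y of knob4_center in the frame of tray_in between -0.058 and 0.058 m and z of knob4_center in the frame of tray_in below 0.024 m and angle between knob4_center's own z axis and vertical below 0.2 rad)) and ((distance of each of knob0_center, knob1_center, knob2_center from where it was at the start of the episode above 0.06 m and distance of each of knob3_center, knob4_center from where it was at the start of the episode below 0.04 m) or (distance of each of knob0_center, knob1_center, knob3_center from where it was at the start of the episode above 0.06 m and distance of each of knob2_center, knob4_center from where it was at the start of the episode below 0.04 m) or (distance of each of knob0_center, knob1_center, knob4_center from where it was at the start of the episode above 0.06 m and distance of each of knob2_center, knob3_center from where it was at the start of the episode below 0.04 m) or (distance of each of knob0_center, knob2_center, knob3_center from where it was at the start of the episode above 0.06 m and distance of each of knob1_center, knob4_center from where it was at the start of the episode below 0.04 m) or (distance of each of knob0_center, knob2_center, knob4_center from where it was at the start of the episode above 0.06 m and distance of each of knob1_center, knob3_center from where it was at the start of the episode below 0.04 m) or (distance of each of knob0_center, knob3_center, knob4_center from where it was at the start of the episode above 0.06 m and distance of each of knob1_center, knob2_center from where it was at the start of the episode below 0.04 m) or (distance of each of knob0_center, knob4_center from where it was at the start of the episode below 0.04 m and distance of each of knob1_center, knob2_center, knob3_center from where it was at the start of the episode above 0.06 m) or (distance of each of knob0_center, knob3_center from where it was at the start of the episode below 0.04 m and distance of each of knob1_center, knob2_center, knob4_center from where it was at the start of the episode above 0.06 m) or (distance of each of knob0_center, knob2_center from where it was at the start of the episode below 0.04 m and distance of each of knob1_center, knob3_center, knob4_center from where it was at the start of the episode above 0.06 m) or (distance of each of knob0_center, knob1_center from where it was at the start of the episode below 0.04 m and distance of each of knob2_center, knob3_center, knob4_center from where it was at the start of the episode above 0.06 m)) and value of joint lid below 0.06 rad and contact force between the fingers and knob0 below 0.2 N and contact force between the fingers and knob1 below 0.2 N and contact force between the fingers and knob2 below 0.2 N and contact force between the fingers and knob3 below 0.2 N and contact force between the fingers and knob4 below 0.2 N), for 0.2 s.
At the end, for the whole second after the job is handed in: Exactly three knobs stand upright (within 0.2 rad) on the tray's floor, the other two within 40 mm of where they started, and the fingers hold the lid (over 1.5 N) still, within 0.07 rad of the pointer's angle ((distance of knob0_center from where it was at the start of the episode below 0.04 m or (x of knob0_center in the frame of tray_in between -0.083 and 0.083 m and y of knob0_center in the frame of tray_in between -0.058 and 0.058 m and z of knob0_center in the frame of tray_in below 0.024 m and angle between knob0_center's own z axis and vertical below 0.2 rad)) and (distance of knob1_center from where it was at the start of the episode below 0.04 m or (x of knob1_center in the frame of tray_in between -0.083 and 0.083 m and y of knob1_center in the frame of tray_in between -0.058 and 0.058 m and z of knob1_center in the frame of tray_in below 0.024 m and angle between knob1_center's own z axis and vertical below 0.2 rad)) and (distance of knob2_center from where it was at the start of the episode below 0.04 m or (x of knob2_center in the frame of tray_in between -0.083 and 0.083 m and y of knob2_center in the frame of tray_in between -0.058 and 0.058 m and z of knob2_center in the frame of tray_in below 0.024 m and angle between knob2_center's own z axis and vertical below 0.2 rad)) and (distance of knob3_center from where it was at the start of the episode below 0.04 m or (x of knob3_center in the frame of tray_in between -0.083 and 0.083 m and y of knob3_center in the frame of tray_in between -0.058 and 0.058 m and z of knob3_center in the frame of tray_in below 0.024 m and angle between knob3_center's own z axis and vertical below 0.2 rad)) and (distance of knob4_center from where it was at the start of the episode below 0.04 m or (x of knob4_center in the frame of tray_in between -0.083 and 0.083 m and y of knob4_center in the frame of tray_in between -0.058 and 0.058 m and z of knob4_center in the frame of tray_in below 0.024 m and angle between knob4_center's own z axis and vertical below 0.2 rad)) and ((distance of each of knob0_center, knob1_center, knob2_center from where it was at the start of the episode above 0.06 m and distance of each of knob3_center, knob4_center from where it was at the start of the episode below 0.04 m) or (distance of each of knob0_center, knob1_center, knob3_center from where it was at the start of the episode above 0.06 m and distance of each of knob2_center, knob4_center from where it was at the start of the episode below 0.04 m) or (distance of each of knob0_center, knob1_center, knob4_center from where it was at the start of the episode above 0.06 m and distance of each of knob2_center, knob3_center from where it was at the start of the episode below 0.04 m) or (distance of each of knob0_center, knob2_center, knob3_center from where it was at the start of the episode above 0.06 m and distance of each of knob1_center, knob4_center from where it was at the start of the episode below 0.04 m) or (distance of each of knob0_center, knob2_center, knob4_center from where it was at the start of the episode above 0.06 m and distance of each of knob1_center, knob3_center from where it was at the start of the episode below 0.04 m) or (distance of each of knob0_center, knob3_center, knob4_center from where it was at the start of the episode above 0.06 m and distance of each of knob1_center, knob2_center from where it was at the start of the episode below 0.04 m) or (distance of each of knob0_center, knob4_center from where it was at the start of the episode below 0.04 m and distance of each of knob1_center, knob2_center, knob3_center from where it was at the start of the episode above 0.06 m) or (distance of each of knob0_center, knob3_center from where it was at the start of the episode below 0.04 m and distance of each of knob1_center, knob2_center, knob4_center from where it was at the start of the episode above 0.06 m) or (distance of each of knob0_center, knob2_center from where it was at the start of the episode below 0.04 m and distance of each of knob1_center, knob3_center, knob4_center from where it was at the start of the episode above 0.06 m) or (distance of each of knob0_center, knob1_center from where it was at the start of the episode below 0.04 m and distance of each of knob2_center, knob3_center, knob4_center from where it was at the start of the episode above 0.06 m)) and angle between the x axis of lid_hinge and the x axis of pointer_hinge, either way round below 0.07 rad and value of joint lid above 0.25 rad and velocity of joint lid between -0.1 and 0.1 rad/s and contact force between the fingers and lid above 1.5 N); the arm keeps its last pose, push and grip.
It fails at once if the glue bottle is shifted by more than 30 mm (distance of glue_mid from where it was at the start of the episode above 0.03 m).
It fails at once if the screwdriver is shifted by more than 30 mm (distance of screwdriver_grip from where it was at the start of the episode above 0.03 m).
It fails at once if the earmuffs are shifted by more than 30 mm (distance of earmuffs_mid from where it was at the start of the episode above 0.03 m).
It fails at once if the orange pointer is shifted (tip by more than 8 mm) (distance of pointer_tip from where it was at the start of the episode above 0.008 m).
It also fails if it takes over 72 s, if anything falls off the work surface, if the arm or the gripper's body presses on something with over 40 N, if the wrist force passes 120 N, or if a joint passes its speed limit or range.

## Working session

There is one attempt and no reset: what is moved stays moved. The work goes in short steps, Python scripts to look and compute and a tool call to move; the robot and the scene stay as the last step left them, time stands still between calls to the robot, and variables do not carry over. Pictures are saved under pics/ and viewed, and the job is handed in when it is done.

Besides the shell and the picture viewer there is one more tool, called after "Emit:" as name(argument=value, ...), one argument or row to a line, values as JSON. carry_out: Moves the arm, as the interface text tells. Its arguments: {"type":"object","properties":{"rows":{"type":"array","items":{"type":"number"}},"claw":{"type":"number"},"squeeze":{"type":"number"}},"required":["rows"]}

```bash
ls; mkdir -p pics
python3 - <<'E'
from rig import *
import cv2,numpy as np
o=get_obs();print({k:np.round(v,3) for k,v in o.items()})
for c in("side","top"):
    i=capture(c);cv2.imwrite(f"pics/{c}0.png",i)
    ci=camera_info(c);print(c,np.round(ci["mtx"],1).tolist(),np.round(ci["view"],3).tolist())
print(grasp_offset)
E
```

```text
pics
{'time': np.float64(0.0), 'joints': array([-1.463,  0.36 ,  1.511, -0.   ,  1.272, -0.115]), 'qd': array([ 0.001,  0.001, -0.   ,  0.001, -0.001,  0.001]), 'effort': array([-4.0000e-03, -5.2764e+01, -2.7862e+01, -1.0000e-03,  1.3000e-02,
       -0.0000e+00]), 'tool_pos': array([ 0.132, -0.584,  0.23 ]), 'eef_rot': array([ 0.781, -0.624, -0.001, -0.001]), 'force': array([ 0.821, -0.664, -0.941]), 'moment': array([0.053, 0.008, 0.044]), 'width': np.float64(1.005)}
side [[394.3, 0.0, 321.0], [0.0, 394.3, 193.0], [0.0, 0.0, 1.0]] [[-0.896, -0.444, -0.013, 0.513], [-0.24, 0.507, -0.828, 0.235], [0.374, -0.739, -0.561, 0.818], [0.0, 0.0, 0.0, 1.0]]
top [[371.5, 0.0, 310.2], [0.0, 371.5, 197.3], [0.0, 0.0, 1.0]] [[0.012, -0.999, 0.037, -0.02], [-0.993, -0.016, -0.12, 0.554], [0.12, -0.035, -0.992, 0.924], [0.0, 0.0, 0.0, 1.0]]
0.0187
```

View pics/side0.png

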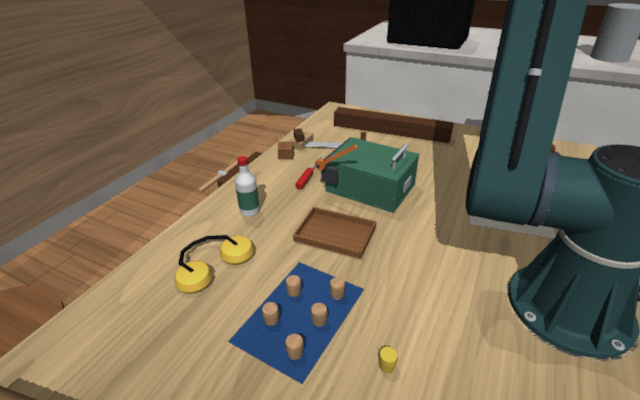

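View pics/top0.png

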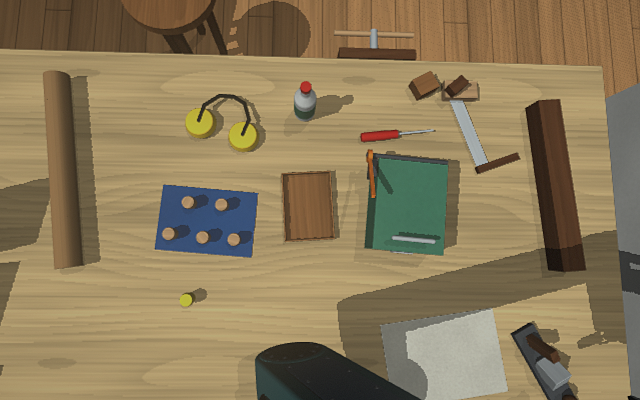

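The side view shows five tan knobs on the blue mat at about (293,286), (337,288), (270,313), (319,314) and (294,346). In the top view they are at (188,202), (221,204), (168,233), (202,237) and (233,239). The yellow look-alike stands off the mat at (388,360) in side and (186,300) in top, so I'll leave it alone. The tray is at (309,206) in top, and the box handle at (413,238).

```bash
cat > h.py <<'E'
from rig import *
import cv2,numpy as np
def P(c):
    ci=camera_info(c);return np.array(ci["mtx"]),np.array(ci["view"])
def proj(c,X):
    K,V=P(c);X=np.atleast_2d(X);p=(V[:3,:3]@X.T+V[:3,3:]);q=K@p;return (q[:2]/q[2]).T
def ray(c,uv):
    K,V=P(c);R=V[:3,:3];d=R.T@np.linalg.inv(K)@np.array([uv[0],uv[1],1.]);o=-R.T@V[:3,3];return o,d
def onz(c,uv,z):
    o,d=ray(c,uv);return o+d*(z-o[2])/d[2]
def tri(a,b):
    A=np.zeros((3,3));B=np.zeros(3)
    for c,uv in(("side",a),("top",b)):
        o,d=ray(c,uv);d=d/np.linalg.norm(d);M=np.eye(3)-np.outer(d,d);A+=M;B+=M@o
    return np.linalg.solve(A,B)
E
python3 - <<'E'
from h import *
for c in("side","top"):
    capture(c)
    for t in("knob0_center","tray_in","lid_handle","mat","pointer_tip"):
        L=silhouettes(c,t)
        for d in L:
            m=d["region"];ys,xs=np.nonzero(m);cen=(xs.mean(),ys.mean())
            z={"knob0_center":.022,"tray_in":.022,"lid_handle":.143,"mat":.003,"pointer_tip":.15}[t]
            print(c,t,round(d["score"],2),np.round(d["rect"],1),m.sum(),np.round(onz(c,cen,z),3))
            hull=cv2.minAreaRect(np.c_[xs,ys].astype(np.float32))
            if t!="knob0_center":
                bp=cv2.boxPoints(hull);print("  corners",np.round([onz(c,b,z)[:2] for b in bp],3).tolist(),np.round(bp).tolist())
for c in("side","top"):
    i=capture(c)
    x,y,w,h=((300,120,130,90) if c=="side" else (340,140,130,120))
    cv2.imwrite(f"pics/{c}_box.png",cv2.resize(i[y:y+h,x:x+w],None,fx=5,fy=5,interpolation=2))
    x,y,w,h=((220,255,190,125) if c=="side" else (140,170,210,140))
    cv2.imwrite(f"pics/{c}_mat.png",cv2.resize(i[y:y+h,x:x+w],None,fx=3.8,fy=3.8,interpolation=2))
E
```

```text
side knob0_center 0.76 [337.8 289.   20.   24.2] 287 [0.444 0.18  0.022]
side tray_in 0.66 [335.2 232.4  84.3  52.9] 2837 [0.523 0.015 0.022]
  corners [[0.606, 0.094], [0.665, -0.064], [0.445, -0.072], [0.416, 0.078]] [[291.0, 242.0], [301.0, 202.0], [377.0, 222.0], [367.0, 262.0]]
side lid_handle 0.64 [375.9 161.6  85.7  45. ] 2121 [ 0.491 -0.174  0.143]
  corners [[0.585, -0.096], [0.65, -0.296], [0.404, -0.272], [0.377, -0.091]] [[332.0, 166.0], [341.0, 131.0], [418.0, 150.0], [410.0, 185.0]]
side mat 0.75 [299.1 324.2 135.1 121.7] 7162 [0.485 0.283 0.003]
  corners [[0.582, 0.378], [0.619, 0.08], [0.395, 0.142], [0.409, 0.396]] [[229.0, 342.0], [290.0, 243.0], [365.0, 289.0], [304.0, 388.0]]
side mat 0.57 [304.7 178.6  18.   23.5] 197 [ 0.732 -0.205  0.003]
  corners [[0.739, -0.151], [0.763, -0.299], [0.728, -0.282], [0.708, -0.138]] [[294.0, 186.0], [310.0, 163.0], [316.0, 167.0], [301.0, 191.0]]
side pointer_tip 0.52 [337.6 158.2  47.   31.8] 280 [ 0.594 -0.124  0.15 ]
  corners [[0.634, -0.079], [0.594, -0.253], [0.555, -0.203], [0.597, -0.041]] [[313.0, 162.0], [352.0, 138.
[... 469 characters left out ...]
62.0, 251.0], [367.0, 150.0], [448.0, 154.0], [443.0, 255.0]]
top lid_handle 0.83 [410.2 205.8  79.9  95.7] 6555 [ 0.523 -0.239  0.143]
  corners [[0.421, -0.148], [0.638, -0.162], [0.632, -0.333], [0.413, -0.314]] [[371.0, 251.0], [376.0, 157.0], [449.0, 161.0], [444.0, 255.0]]
top mat 0.86 [206.5 220.  102.   67.6] 5633 [0.493 0.256 0.003]
  corners [[0.417, 0.387], [0.591, 0.381], [0.57, 0.124], [0.395, 0.136]] [[154.0, 249.0], [161.0, 183.0], [259.0, 192.0], [252.0, 259.0]]
top pointer_tip 0.51 [373.2 173.2   9.4  53.5] 215 [ 0.597 -0.147  0.15 ]
  corners [[0.652, -0.136], [0.653, -0.149], [0.544, -0.157], [0.543, -0.144]] [[366.0, 150.0], [372.0, 150.0], [376.0, 197.0], [370.0, 197.0]]
```

View pics/side_box.png

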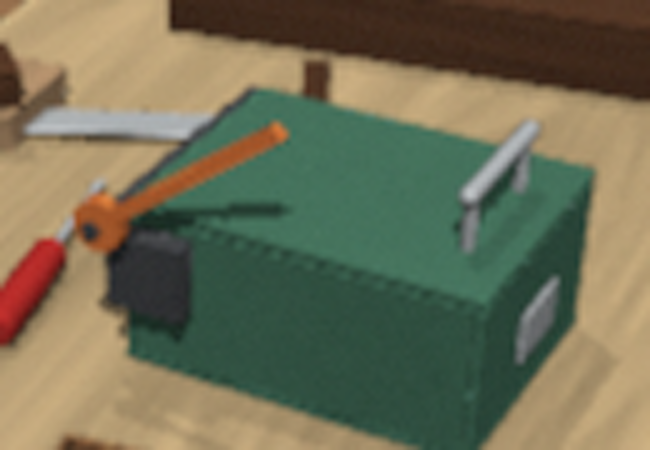

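View pics/top_box.png

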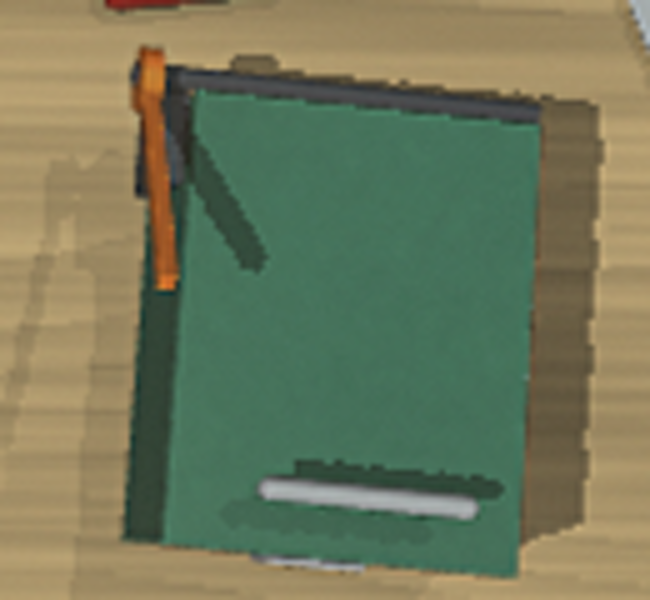

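View pics/top_mat.png

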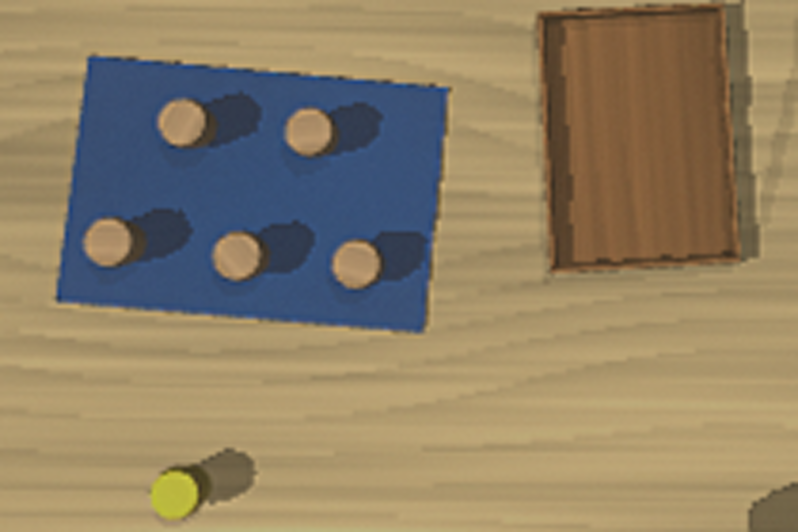

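```bash
cat > seg.py <<'E'
from h import *
def blobs(m,amin=20):
    n,l,s,c=cv2.connectedComponentsWithStats(m.astype(np.uint8));return [(c[i],s[i],l==i) for i in range(1,n) if s[i][4]>=amin]
E
python3 - <<'E'
from seg import *
I={c:capture(c) for c in("side","top")}
for c,i in I.items():
    hsv=cv2.cvtColor(i,cv2.COLOR_BGR2HSV)
    blue=cv2.inRange(hsv,(100,90,30),(125,255,255))
    b=max(blobs(blue>0),key=lambda t:t[1][4])[2].astype(np.uint8)
    hull=np.zeros_like(b);cs,_=cv2.findContours(b,0,2);cv2.fillPoly(hull,[cv2.convexHull(np.vstack(cs))],1)
    B,G,R=[i[...,k].astype(int) for k in range(3)]
    kn=(hull>0)&(R>B+25)
    for cen,s,m in blobs(kn,30): print(c,"knob",np.round(cen,1),s.tolist(),np.round(onz(c,cen,.022),4))
    kn=(cv2.inRange(hsv,(20,150,80),(35,255,255))>0)
    q=cv2.approxPolyDP(cv2.convexHull(np.vstack(cs)),6,True)[:,0]
    print("mat",[np.round(onz(c,p,.003)[:2],3).tolist() for p in q])
    orr=cv2.inRange(hsv,(5,180,80),(14,255,255))
    for cen,s,m in blobs(orr,40): print(c,"orange",np.round(cen,1),s.tolist())
    hd=(i.min(2)>135)&(np.ptp(i.astype(int),axis=2)<40)
    x,y,w,h=((300,120,130,90) if c=="side" else (340,140,130,120))
    mm=np.zeros_like(hd);mm[y:y+h,x:x+w]=hd[y:y+h,x:x+w]
    for cen,s,m in blobs(mm,15): print(c,"grey",np.round(cen,1),s.tolist())
E
```

```text
side knob [293.2 284.9] [286, 275, 15, 21, 255] [0.533  0.2131 0.022 ]
side knob [336.9 287.6] [330, 277, 15, 22, 259] [0.4452 0.1792 0.022 ]
side knob [270.1 312.8] [262, 302, 16, 23, 298] [0.5378 0.2975 0.022 ]
side knob [318.7 313.6] [311, 303, 16, 23, 302] [0.4497 0.2569 0.022 ]
side knob [294.1 345.6] [286, 334, 17, 25, 358] [0.4579 0.3412 0.022 ]
mat [[0.564, 0.133], [0.401, 0.143], [0.417, 0.387], [0.583, 0.376]]
side orange [331.1 158.3] [315, 146, 41, 24, 139]
side grey [322.9 144.1] [305, 141, 37, 7, 167]
side grey [399.8 151.4] [393, 144, 15, 16, 62]
top knob [188.  201.9] [182, 196, 14, 13, 127] [0.5388 0.302  0.022 ]
top knob [221.1 204.3] [215, 199, 13, 12, 122] [0.5339 0.2173 0.022 ]
top knob [168.6 233.3] [162, 227, 15, 13, 133] [0.4577 0.3469 0.022 ]
top knob [202.4 236.9] [196, 231, 14, 13, 130] [0.4497 0.2612 0.022 ]
top knob [233.5 239.1] [228, 233, 12, 13, 124] [0.4451 0.1823 0.022 ]
mat [[0.584, 0.375], [0.567, 0.128], [0.402, 0.141], [0.42, 0.386]]
top orange [371.  174.1] [367, 150, 8, 48, 170]
top grey [468.  142.8] [466, 140, 4, 9, 21]
top grey [413.2 239.4] [392, 236, 43, 8, 146]
top grey [403.  252.5] [394, 252, 19, 2, 20]
```

```bash
cat > fit.py <<'E'
from h import *
from scipy.optimize import least_squares
T=lambda u,v:((u+.5)/5-.5+340,(v+.5)/5-.5+140)
S=lambda u,v:((u+.5)/5-.5+300,(v+.5)/5-.5+120)
def model(p):
    x,y,a,zl,th=p   # hinge-line mid, yaw, lid underside z, pointer angle
    R=np.array([[np.cos(a),-np.sin(a),0],[np.sin(a),np.cos(a),0],[0,0,1]])
    W=lambda q:R@np.array(q)+[x,y,zl]
    tip=lambda L,dz:W([-L*np.cos(th)+dz*np.sin(th),108,0+L*np.sin(th)+dz*np.cos(th)] if 0 else [-L*np.cos(th),.108,L*np.sin(th)])
    return dict(fl=W([-.22,.085,.008]),fr=W([-.22,-.085,.008]),br=W([0,-.085,.008]),h1=W([-.19,.045,.043]),h2=W([-.19,-.045,.043]),pv=W([0,.108,0]),tip=tip(.140,0))
obs=[("top","fl",T(165,543)),("top","fr",T(518,575)),("top","br",T(540,110)),("top","h1",T(259,488)),("top","h2",T(479,509)),("top","tip",T(167,288)),
("side","fl",S(487,305)),("side","fr",S(592,172)),("side","h1",S(467,199)),("side","h2",S(535,125)),("side","pv",S(92,228)),("side","tip",S(286,131))]
def f(p):
    m=model(p);return np.concatenate([proj(c,m[k])[0]-uv for c,k,uv in obs])
r=least_squares(f,[.63,-.24,0,.1,.6],loss="soft_l1")
if __name__=="__main__":
    print(np.round(r.x,4));print(np.round(f(r.x).reshape(-1,2),1).tolist())
    for k,v in model(r.x).items():print(k,np.round(v,4))
    c=[onz("top",((u+.5)/3.8-.5+140,(v+.5)/3.8-.5+170),.022) for u,v in((540,12),(724,6),(740,262),(553,270))]
    print("tray",np.round(c,4).tolist(),np.round(np.mean(c,0),4))
    for A,B in(((336.9,287.6),(233.5,239.1)),((318.7,313.6),(202.4,236.9)),((294.1,345.6),(168.6,233.3)),((293.2,284.9),(221.1,204.3)),((270.1,312.8),(188,201.9))):print(np.round(tri(A,B),4))
E
python3 fit.py
```

```text
[ 0.6395 -0.2589 -0.075   0.0984  0.6788]
[[-0.2, 0.3], [0.4, 0.2], [-0.2, 2.3], [2.4, -0.2], [-2.5, -0.9], [-0.2, -0.3], [-0.1, -0.9], [0.5, -1.2], [0.1, -0.6], [-1.4, 0.7], [2.4, 0.3], [-0.7, 0.7]]
fl [ 0.4265 -0.1577  0.1064]
fr [ 0.4138 -0.3272  0.1064]
br [ 0.6332 -0.3437  0.1064]
h1 [ 0.4534 -0.1998  0.1414]
h2 [ 0.4467 -0.2896  0.1414]
pv [ 0.6476 -0.1513  0.0984]
tip [ 0.539  -0.1431  0.1863]
tray [[0.6194, 0.0629, 0.022], [0.6261, -0.0644, 0.022], [0.4496, -0.0763, 0.022], [0.4427, 0.0504, 0.022]] [ 0.5344 -0.0068  0.022 ]
[0.4446 0.1817 0.0247]
[0.4489 0.26   0.0259]
[0.4568 0.3446 0.0274]
[0.5324 0.2161 0.0256]
[0.5372 0.3003 0.026 ]
```

Emit:
carry_out(
  rows=[318, 284, 70, 0, 0, 1.35, 318, 284, 70, 0, 0, 1.35, 318, 284, 70, 0, 0, 1.35, 318, 284, 70, 0, 0, 1.35, 318, 284, 70, 0, 0, 1.35, 318, 284, 70, 0, 0, 1.35, 318, 284, 70, 0, 0, 1.35, 318, 284, 70, 0, 0, 1.35, 318, 284, 70, 0, 0, 1.35, 318, 284, 70, 0, 0, 1.35, 318, 284, 70, 0, 0, 1.35, 318, 284, 70, 0, 0, 1.35],
  claw=-0.3,
  squeeze=30,
)

```text
time: 1.9
tool_pos: [0.4536, -0.2987, 0.3022]
eef_rot: [1.0, 0.005, 0.001, 0.0]
force: [-0.4, 0.8, 0.5]
width: 0.653
```

Emit:
carry_out(
  rows=[-9, 480, -180, 0, 0, 0, -9, 480, -180, 0, 0, 0, -9, 480, -180, 0, 0, 0, -9, 480, -180, 0, 0, 0, -9, 480, -180, 0, 0, 0, -9, 480, -180, 0, 0, 0, -9, 480, -180, 0, 0, 0, -9, 480, -180, 0, 0, 0, -9, 480, -180, 0, 0, 0, -9, 480, -180, 0, 0, 0, -9, 480, -180, 0, 0, 0, -9, 480, -180, 0, 0, 0],
)

```text
time: 2.9
tool_pos: [0.4446, 0.1685, 0.1267]
eef_rot: [1.0, 0.004, 0.002, 0.0]
force: [1.0, -0.6, 0.6]
width: 0.649
```

Emit:
carry_out(
  rows=[0, 10, -6, 0, 0, 0, 0, 10, -6, 0, 0, 0, 0, 10, -6, 0, 0, 0],
)

```text
time: 3.15
tool_pos: [0.4441, 0.1781, 0.1203]
eef_rot: [1.0, 0.004, 0.001, 0.001]
force: [0.4, 0.1, -0.3]
width: 0.648
```

Run:
```python
from h import *
o=get_obs();print(o["tool_pos"],o["eef_rot"],o["time"],o["width"])
a=[]
for c in("side","top"):
    i=capture(c);p=proj(c,o["tool_pos"])[0];print(c,p);x,y=np.clip(p-50,0,[540,300]).astype(int)
    a.append(cv2.resize(i[y:y+100,x:x+100],None,fx=4,fy=4,interpolation=2))
cv2.imwrite("pics/a1.png",np.hstack(a))
```

```text
[0.44409804 0.1781039  0.12028079] [9.99990419e-01 4.21244445e-03 8.54976262e-04 8.28104651e-04] 3.15 0.6483433550220076
side [338.14536435 253.16723653]
top [228.10098348 239.19769209]
```

View pics/a1.png

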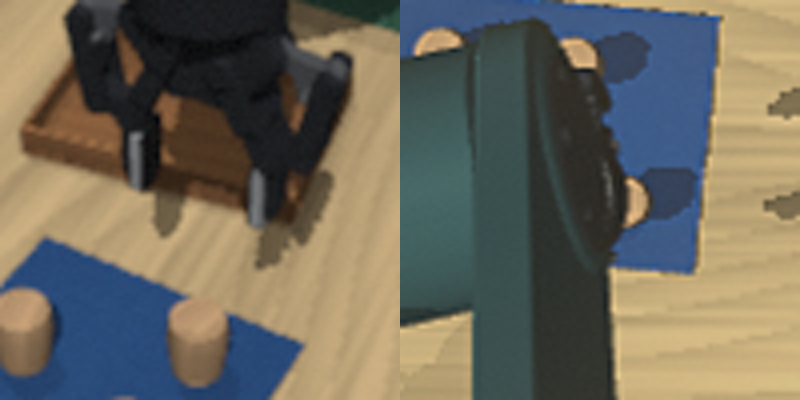

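In the left crop the open fingers (side, about (335,246) and (364,252)) hover over the tan knob at about (338,289). It is wooden and on the mat, so it is not the yellow one. Descending onto it.

Emit:
carry_out(
  rows=[0, 3, -40, 0, 0, 0, 0, 3, -75, 0, 0, 0, 0, 3, -100, 0, 0, 0, 0, 3, -109, 0, 0, 0, 0, 3, -109, 0, 0, 0],
)

```text
time: 3.67
tool_pos: [0.4439, 0.1786, 0.0108]
eef_rot: [1.0, 0.002, -0.0, 0.001]
force: [-0.6, -0.9, 0.6]
width: 0.647
```

Run:
```python
from h import *
o=get_obs();print(o["tool_pos"],o["time"],o["width"],o["force"])
i=capture("side");p=proj("side",o["tool_pos"])[0];print(p);x,y=np.clip(p-[60,70],0,[520,280]).astype(int);print(x,y)
cv2.imwrite("pics/a2.png",cv2.resize(i[y:y+120,x:x+120],None,fx=5,fy=5,interpolation=2))
```

```text
[0.44386779 0.17863875 0.01084114] 3.6667 0.646563664403456 [-0.5889084  -0.94498168  0.55445711]
[337.53928693 291.21875809]
277 221
```

View pics/a2.png

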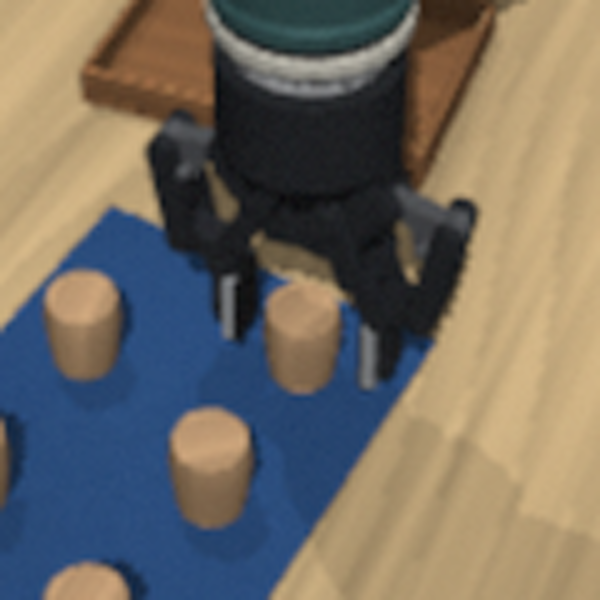

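The knob (crop (303,340)) sits between the fingers, centred. I'll go a few mm lower and close.

Emit:
carry_out(
  rows=[0, 1, -4, 0, 0, 0, 0, 1, -4, 0, 0, 0, 0, 1, -4, 0, 0, 0, 0, 1, -4, 0, 0, 0, 0, 1, -4, 0, 0, 0, 0, 1, -4, 0, 0, 0, 0, 1, -4, 0, 0, 0, 0, 1, -4, 0, 0, 0],
  claw=1,
)

```text
time: 4.38
tool_pos: [0.4462, 0.1803, 0.0093]
eef_rot: [1.0, 0.003, 0.003, 0.001]
force: [2.0, -1.7, 7.8]
width: 0.376
```

Emit:
carry_out(
  rows=[0, 0, 30, 0, 0, 0, 0, 0, 65, 0, 0, 0, 0, 0, 65, 0, 0, 0],
)

```text
time: 4.63
tool_pos: [0.4496, 0.1814, 0.0793]
eef_rot: [1.0, 0.003, 0.007, -0.0]
force: [0.8, 0.8, 0.1]
width: 0.374
```

Emit:
carry_out(
  rows=[117, -158, 10, 0, 0, 0, 117, -158, 10, 0, 0, 0, 117, -158, 10, 0, 0, 0, 117, -158, 10, 0, 0, 0, 117, -158, 10, 0, 0, 0, 117, -158, 10, 0, 0, 0, 117, -158, 10, 0, 0, 0],
)

```text
time: 5.22
tool_pos: [0.5679, 0.022, 0.0897]
eef_rot: [1.0, 0.001, 0.007, -0.0]
force: [-1.1, 0.2, -1.2]
width: 0.375
```

```bash
cat > look.py <<'E'
from h import *
import sys
o=get_obs();print(o["tool_pos"],o["time"],o["width"],o["force"])
i=capture("side");p=proj("side",o["tool_pos"])[0];print(p);x,y=np.clip(p-[60,70],0,[520,280]).astype(int);print(x,y)
cv2.imwrite(f"pics/{sys.argv[1]}.png",cv2.resize(i[y:y+120,x:x+120],None,fx=5,fy=5,interpolation=2))
E
python3 look.py a3
```

```text
[0.56786694 0.0220181  0.08971222] 5.2167 0.37522873159565057 [-1.14205025  0.18756053 -1.16222698]
[318.09267721 207.86287625]
258 137
```

View pics/a3.png

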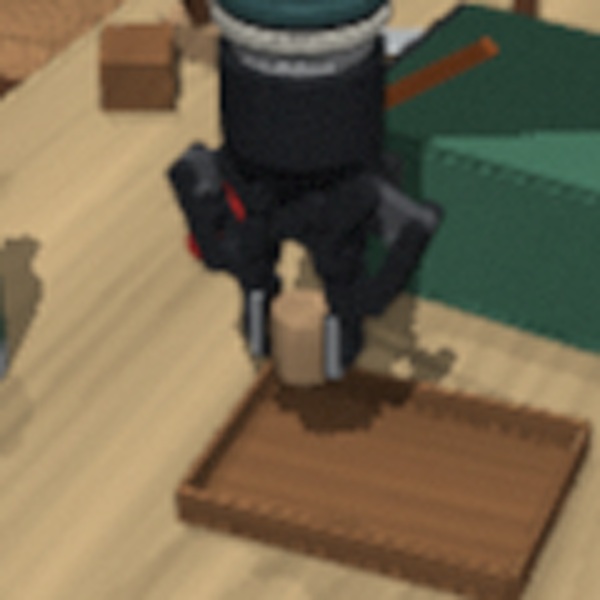

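The knob hangs upright in the jaws at crop (300,340), over the far side of the tray. Lowering it.

Emit:
carry_out(
  rows=[0, 0, -35, 0, 0, 0, 0, 0, -60, 0, 0, 0, 0, 0, -72, 0, 0, 0, 0, 0, -78, 0, 0, 0, 0, 0, -79, 0, 0, 0, 0, 0, -79, 0, 0, 0],
)

```text
time: 5.77
tool_pos: [0.5646, 0.0246, 0.0102]
eef_rot: [1.0, 0.003, 0.005, -0.001]
force: [-0.4, -1.0, -0.0]
width: 0.377
```

Emit:
carry_out(
  rows=[0, 0, 0, 0, 0, 0, 0, 0, 0, 0, 0, 0, 0, 0, 0, 0, 0, 0, 0, 0, 0, 0, 0, 0, 0, 0, 25, 0, 0, 0, 0, 0, 60, 0, 0, 0, 0, 0, 80, 0, 0, 0, 0, 0, 80, 0, 0, 0],
  claw=-0.25,
)

```text
time: 6.43
tool_pos: [0.5681, 0.0243, 0.0947]
eef_rot: [1.0, 0.003, 0.009, -0.0]
force: [1.1, 1.0, 0.2]
width: 0.627
```

```bash
python3 look.py a4
```

```text
[0.56805119 0.02432675 0.0947324 ] 6.4333 0.6268359519646836 [1.12661913 1.01533496 0.23194749]
[317.56430388 206.68659295]
257 136
```

View pics/a4.png

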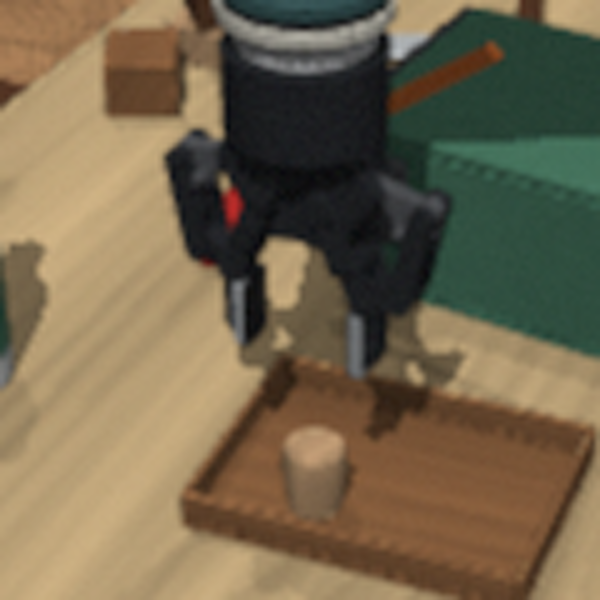

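The first knob stands in the tray at crop (316,472). Next is the knob at about (.532,.215).

Emit:
carry_out(
  rows=[-36, 191, 5, 0, 0, 0, -36, 191, 5, 0, 0, 0, -36, 191, 5, 0, 0, 0, -36, 191, 5, 0, 0, 0, -36, 191, 5, 0, 0, 0, -36, 191, 5, 0, 0, 0, -36, 191, 5, 0, 0, 0],
)

```text
time: 7.07
tool_pos: [0.5297, 0.2166, 0.0968]
eef_rot: [1.0, 0.004, 0.007, -0.0]
force: [0.4, -1.2, 0.2]
width: 0.629
```

Emit:
carry_out(
  rows=[0, 0, -38, 0, 0, 0, 0, 0, -65, 0, 0, 0, 0, 0, -84, 0, 0, 0, 0, 0, -91, 0, 0, 0, 0, 0, -91, 0, 0, 0],
)

```text
time: 7.48
tool_pos: [0.528, 0.2148, 0.0035]
eef_rot: [1.0, 0.004, 0.005, 0.0]
force: [-0.6, 0.2, 1.7]
width: 0.627
```

```bash
python3 look.py b1
```

```text
[0.52800776 0.21480988 0.0034841 ] 7.4833 0.6267797012419312 [-0.56247274  0.16580398  1.7240343 ]
[295.23434655 292.17724699]
235 222
```

View pics/b1.png

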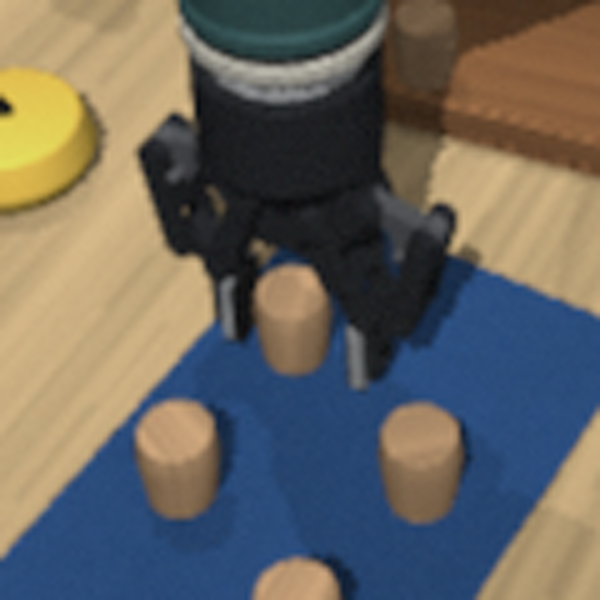

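The knob is between the jaws at crop (293,320), not quite centred. I'll shift +x, rise a little and close.

Emit:
carry_out(
  rows=[4, 0, 4, 0, 0, 0, 4, 0, 4, 0, 0, 0, 4, 0, 4, 0, 0, 0, 4, 0, 4, 0, 0, 0, 4, 0, 4, 0, 0, 0, 4, 0, 4, 0, 0, 0, 4, 0, 4, 0, 0, 0, 4, 0, 4, 0, 0, 0],
  claw=1,
)

```text
time: 8.2
tool_pos: [0.5354, 0.2154, 0.0108]
eef_rot: [1.0, 0.004, 0.009, -0.0]
force: [1.4, -2.8, 7.3]
width: 0.371
```

Emit:
carry_out(
  rows=[0, 0, 30, 0, 0, 0, 0, 0, 70, 0, 0, 0, 0, 0, 85, 0, 0, 0, 0, 0, 85, 0, 0, 0],
)

```text
time: 8.53
tool_pos: [0.5388, 0.2165, 0.1008]
eef_rot: [1.0, 0.004, 0.013, -0.001]
force: [0.0, 0.4, 0.2]
width: 0.372
```

Emit:
carry_out(
  rows=[32, -249, 0, 0, 0.026, 0, 32, -249, 0, 0, 0.026, 0, 32, -249, 0, 0, 0.026, 0, 32, -249, 0, 0, 0.026, 0, 32, -249, 0, 0, 0.026, 0, 32, -249, 0, 0, 0.026, 0, 32, -249, 0, 0, 0.026, 0, 32, -249, 0, 0, 0.026, 0],
)

```text
time: 9.2
tool_pos: [0.5709, -0.0348, 0.1004]
eef_rot: [1.0, 0.002, 0.0, -0.001]
force: [-0.2, 1.1, -0.3]
width: 0.378
```

```bash
python3 look.py b2; python3 -c "
from rig import *;print(get_obs()['eef_rot'])"
```

```text
[ 0.5709308  -0.03481423  0.10041079] 9.2 0.3779350962754946 [-0.20374446  1.05146305 -0.28413585]
[327.00073561 192.18196701]
267 122
[ 9.99994677e-01  2.73465478e-03 -4.46910136e-04 -1.72287030e-03]
```

View pics/b2.png

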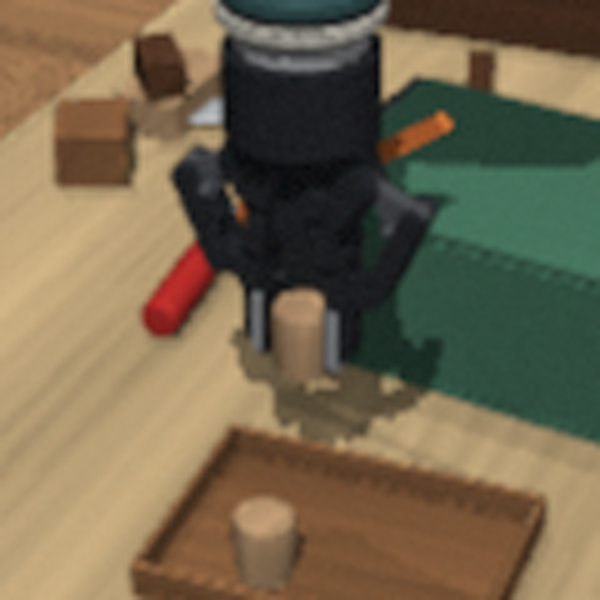

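Emit:
carry_out(
  rows=[0, 2, -35, 0, 0, 0, 0, 2, -65, 0, 0, 0, 0, 2, -80, 0, 0, 0, 0, 2, -87, 0, 0, 0, 0, 2, -89, 0, 0, 0, 0, 2, -89, 0, 0, 0],
)

```text
time: 9.75
tool_pos: [0.5681, -0.029, 0.0112]
eef_rot: [1.0, 0.004, -0.002, -0.002]
force: [0.5, -0.3, -1.4]
width: 0.376
```

Emit:
carry_out(
  rows=[0, 0, 0, 0, 0, 0, 0, 0, 0, 0, 0, 0, 0, 0, 0, 0, 0, 0, 0, 0, 0, 0, 0, 0, 0, 0, 25, 0, 0, 0, 0, 0, 60, 0, 0, 0, 0, 0, 85, 0, 0, 0, 0, 0, 85, 0, 0, 0],
  claw=-0.25,
)

```text
time: 10.42
tool_pos: [0.572, -0.0295, 0.1012]
eef_rot: [1.0, 0.004, 0.002, -0.001]
force: [0.9, -0.1, 0.1]
width: 0.626
```

```bash
python3 look.py b3
```

```text
[ 0.57202061 -0.0295058   0.10123381] 10.4167 0.6264205920695521 [ 0.86597556 -0.09130314  0.09445851]
[325.7027343  192.87049974]
265 122
```

View pics/b3.png

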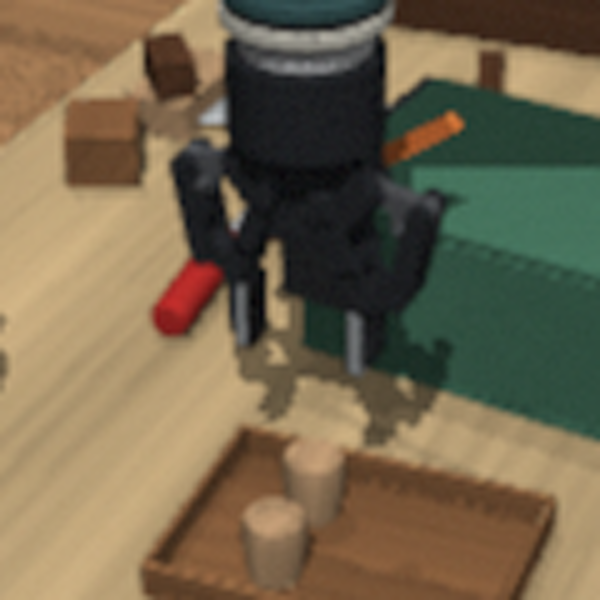

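Two knobs now stand in the tray, at crop (315,480) and (275,540). Next is the knob at about (.449,.259).

Emit:
carry_out(
  rows=[-122, 288, 5, 0, 0.004, 0, -122, 288, 5, 0, 0.004, 0, -122, 288, 5, 0, 0.004, 0, -122, 288, 5, 0, 0.004, 0, -122, 288, 5, 0, 0.004, 0, -122, 288, 5, 0, 0.004, 0, -122, 288, 5, 0, 0.004, 0, -122, 288, 5, 0, 0.004, 0, -122, 288, 5, 0, 0.004, 0, -122, 288, 5, 0, 0.004, 0],
)

```text
time: 11.3
tool_pos: [0.4477, 0.2593, 0.1033]
eef_rot: [1.0, 0.005, -0.002, -0.001]
force: [-0.5, -0.2, -0.5]
width: 0.623
```

Emit:
carry_out(
  rows=[0, 0, -38, 0, 0, 0, 0, 0, -65, 0, 0, 0, 0, 0, -88, 0, 0, 0, 0, 0, -94, 0, 0, 0, 0, 0, -94, 0, 0, 0],
)

```text
time: 11.72
tool_pos: [0.4465, 0.2574, 0.0073]
eef_rot: [1.0, 0.005, -0.004, -0.0]
force: [0.2, 0.0, 0.4]
width: 0.625
```

```bash
python3 look.py c1
```

```text
[0.44653354 0.25737506 0.00734422] 11.7167 0.6249415961451005 [0.22319536 0.03510918 0.40748108]
[320.10368359 319.10675453]
260 249
```

View pics/c1.png

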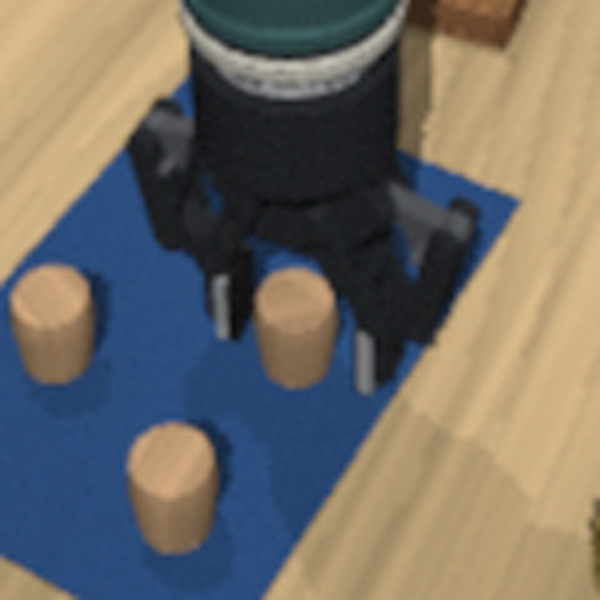

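The third knob (crop (296,328)) is between the jaws. Closing.

Emit:
carry_out(
  rows=[2, 1, 1, 0, 0, 0, 2, 1, 1, 0, 0, 0, 2, 1, 1, 0, 0, 0, 2, 1, 1, 0, 0, 0, 2, 1, 1, 0, 0, 0, 2, 1, 1, 0, 0, 0, 2, 1, 1, 0, 0, 0, 2, 1, 1, 0, 0, 0],
  claw=1,
)

```text
time: 12.43
tool_pos: [0.4513, 0.2594, 0.0112]
eef_rot: [1.0, 0.005, -0.001, -0.001]
force: [2.5, -2.0, 7.0]
width: 0.375
```

Emit:
carry_out(
  rows=[0, 0, 30, 0, 0, 0, 0, 0, 70, 0, 0, 0, 0, 0, 90, 0, 0, 0, 0, 0, 90, 0, 0, 0],
)

```text
time: 12.77
tool_pos: [0.4545, 0.2609, 0.106]
eef_rot: [1.0, 0.005, 0.003, -0.003]
force: [0.6, 0.8, 0.1]
width: 0.376
```

Emit:
carry_out(
  rows=[40, -271, 0, 0, 0.006, 0, 40, -271, 0, 0, 0.006, 0, 40, -271, 0, 0, 0.006, 0, 40, -271, 0, 0, 0.006, 0, 40, -271, 0, 0, 0.006, 0, 40, -271, 0, 0, 0.006, 0, 40, -271, 0, 0, 0.006, 0, 40, -271, 0, 0, 0.006, 0, 40, -271, 0, 0, 0.006, 0],
)

```text
time: 13.52
tool_pos: [0.4942, -0.0111, 0.1056]
eef_rot: [1.0, 0.003, 0.0, -0.003]
force: [-0.7, -0.0, -0.2]
width: 0.375
```

```bash
python3 look.py c2
```

```text
[ 0.49423248 -0.01106303  0.10563387] 13.5167 0.3754055925632168 [-0.69090626 -0.00779324 -0.21277891]
[351.38521835 202.94643485]
291 132
```

View pics/c2.png

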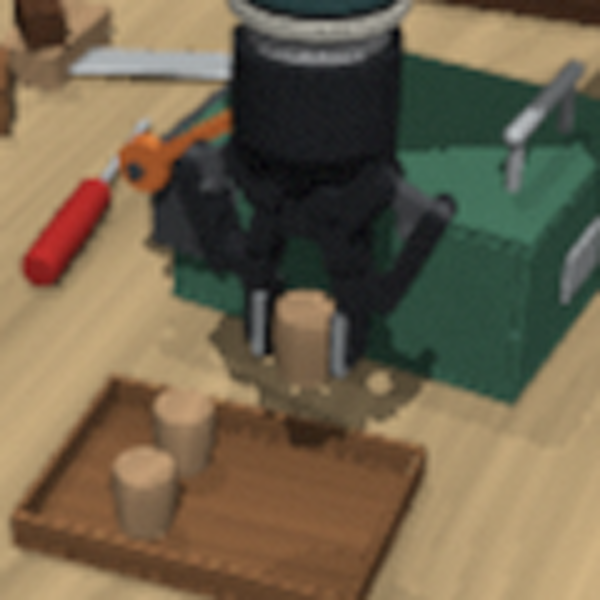

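Emit:
carry_out(
  rows=[0, 1, -35, 0, 0, 0, 0, 1, -65, 0, 0, 0, 0, 1, -85, 0, 0, 0, 0, 1, -92, 0, 0, 0, 0, 1, -94, 0, 0, 0, 0, 1, -94, 0, 0, 0],
)

```text
time: 14.07
tool_pos: [0.4919, -0.0072, 0.0114]
eef_rot: [1.0, 0.005, -0.002, -0.004]
force: [0.2, -0.0, -0.9]
width: 0.373
```

Emit:
carry_out(
  rows=[0, 0, 0, 0, 0, 0, 0, 0, 0, 0, 0, 0, 0, 0, 0, 0, 0, 0, 0, 0, 0, 0, 0, 0, 0, 0, 25, 0, 0, 0, 0, 0, 60, 0, 0, 0, 0, 0, 100, 0, 0, 0, 0, 0, 140, 0, 0, 0, 0, 0, 180, 0, 0, 0, 0, 0, 210, 0, 0, 0, 0, 0, 210, 0, 0, 0],
  claw=-0.25,
)

```text
time: 14.98
tool_pos: [0.4961, -0.0077, 0.2281]
eef_rot: [1.0, 0.005, 0.004, -0.003]
force: [0.9, 0.2, 0.7]
width: 0.627
```

Run:
```python
from h import *
o=get_obs();print(o["tool_pos"],o["time"],o["width"],o["eef_rot"],o["joints"])
i=capture("side");cv2.imwrite("pics/c3.png",cv2.resize(i[100:400,200:500],None,fx=2,fy=2,interpolation=2))
```

```text
[ 0.496101   -0.00773186  0.22810731] 14.9833 0.6271462401369985 [ 0.99997363  0.00519227  0.00426436 -0.00275587] [-0.16009035  0.20790207  1.73909194  0.00737617  1.18710231 -0.1732107 ]
```

View pics/c3.png

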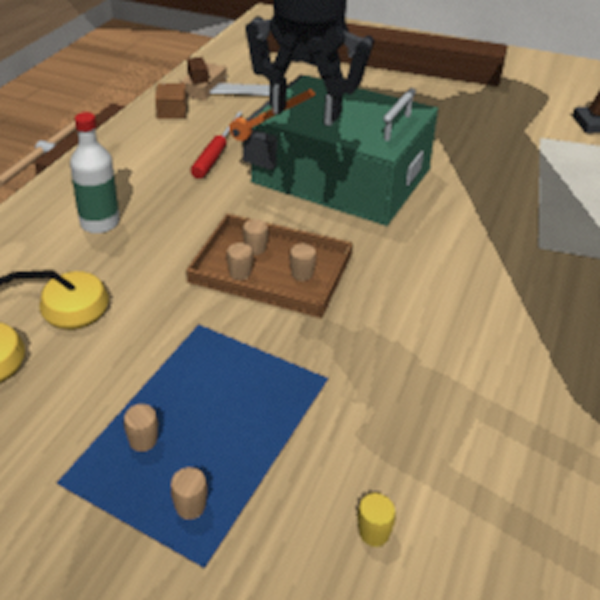

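All three knobs stand upright in the tray at view (255,237), (240,260) and (303,262). The other two are still on the mat at (141,427) and (189,492), and the yellow one is untouched. Going to the handle now.

Emit:
carry_out(
  rows=[-46, -237, 12, 0, 0.008, -0.085, -46, -237, 12, 0, 0.008, -0.085, -46, -237, 12, 0, 0.008, -0.085, -46, -237, 12, 0, 0.008, -0.085, -46, -237, 12, 0, 0.008, -0.085, -46, -237, 12, 0, 0.008, -0.085, -46, -237, 12, 0, 0.008, -0.085, -46, -237, 12, 0, 0.008, -0.085, -46, -237, 12, 0, 0.008, -0.085],
)

```text
time: 15.78
tool_pos: [0.4477, -0.2437, 0.2359]
eef_rot: [0.999, -0.038, -0.003, -0.004]
force: [-0.1, -0.2, 0.0]
width: 0.626
```

```bash
cat > look2.py <<'E'
from h import *
import sys
o=get_obs();print(o["tool_pos"],o["eef_rot"],o["time"],o["width"],o["force"])
i=capture("side");cv2.imwrite(f"pics/{sys.argv[1]}.png",cv2.resize(i[70:220,290:450],None,fx=5,fy=4,interpolation=2) if 0 else cv2.resize(i[80:220,300:450],None,fx=4,fy=4,interpolation=2))
E
python3 look2.py d1
```

```text
[ 0.44774409 -0.24365475  0.23592186] [ 0.99927311 -0.03782435 -0.00252218 -0.00402707] 15.7833 0.6262070947687619 [-0.1416383  -0.17282351  0.01785142]
```

View pics/d1.png

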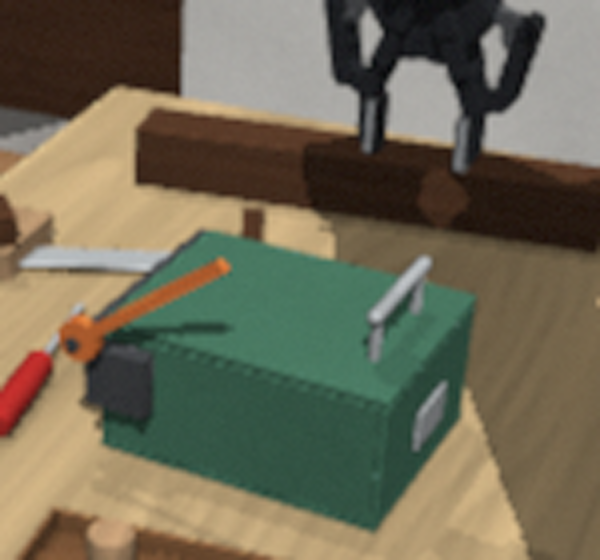

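Fingers are above the handle (400,290 in the crop). I'll go down to about z 0.122, with x +2 and y -1.

Emit:
carry_out(
  rows=[2, -1, -35, 0, -0.004, 0, 2, -1, -65, 0, -0.004, 0, 2, -1, -90, 0, -0.004, 0, 2, -1, -108, 0, -0.004, 0, 2, -1, -114, 0, -0.004, 0, 2, -1, -114, 0, -0.004, 0],
)

```text
time: 16.33
tool_pos: [0.449, -0.2419, 0.1205]
eef_rot: [0.999, -0.036, -0.002, -0.005]
force: [-0.4, -0.2, 1.3]
width: 0.631
```

```bash
python3 look2.py d2
```

```text
[ 0.448973   -0.24189731  0.12050524] [ 0.99932545 -0.03628347 -0.00212462 -0.00525834] 16.3333 0.6309357017714596 [-0.40089585 -0.18878177  1.33374562]
```

View pics/d2.png

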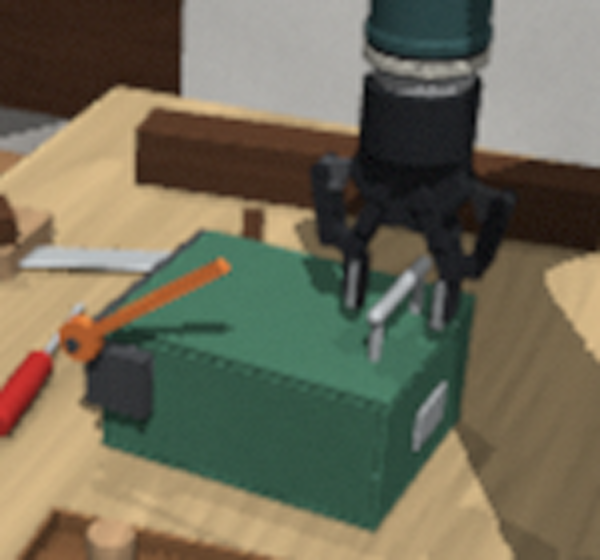

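The bar at crop (400,290) lies between the fingers. Closing firmly.

Emit:
carry_out(
  rows=[0, 0, 1, 0, 0, 0, 0, 0, 1, 0, 0, 0, 0, 0, 1, 0, 0, 0, 0, 0, 1, 0, 0, 0, 0, 0, 1, 0, 0, 0, 0, 0, 1, 0, 0, 0, 0, 0, 1, 0, 0, 0, 0, 0, 1, 0, 0, 0, 0, 0, 1, 0, 0, 0, 0, 0, 1, 0, 0, 0],
  claw=1,
  squeeze=60,
)

```text
time: 17.22
tool_pos: [0.4495, -0.2431, 0.1237]
eef_rot: [0.999, -0.036, -0.001, -0.004]
force: [-3.6, 0.7, 6.5]
width: 0.105
```

```bash
python3 look2.py d3; python3 -c "
from rig import *;print(get_obs()['joints'])"
```

```text
[ 0.44945832 -0.24306464  0.12370836] [ 0.99932555 -0.03645715 -0.00118019 -0.00423356] 17.2167 0.1050098120506141 [-3.62921553  0.70325006  6.48320438]
[-0.63520458  0.36496238  1.81791827  0.0068864   0.96541924 -0.56617241]
```

View pics/d3.png

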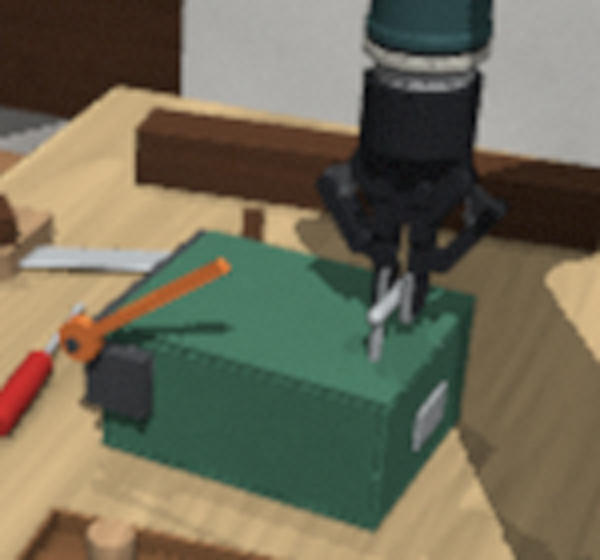

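```bash
cat > arc.py <<'E'
from fit import *
import sys
from scipy.spatial.transform import Rotation as Ro
p=r.x;a=p[2];yb=np.array([-np.sin(a),np.cos(a),0]);H=np.array([p[0],p[1],p[3]])
o=get_obs();t=o["tool_pos"]
for d in map(float,sys.argv[1:]):
    R=Ro.from_rotvec(yb*d).as_matrix();s=(R@(t-H)+H-t)*1e3;print(d,np.round(s,1),np.round(yb*d,3))
R=Ro.from_quat(o["eef_rot"]).as_matrix()
zt=R[:,2];print("tool z in box x,z tilt",np.arctan2(-zt@[np.cos(a),np.sin(a),0],-zt[2]))
g=t-0.0187*zt-H;lx=g@[np.cos(a),np.sin(a),0];print("grasp rel",lx,g[2],"r",np.hypot(lx,g[2]),"lid angle",np.arctan2(g[2],-lx)-np.arctan2(.043,.19),o["time"],o["force"])
E
python3 arc.py .03 .06 .1 .14 .18 .22 .26 .3 .34 .37 .4
```

```text
0.03 [ 0.8 -0.1  5.7] [0.002 0.03  0.   ]
0.06 [ 1.9 -0.1 11.4] [0.004 0.06  0.   ]
0.1 [ 3.5 -0.3 18.9] [0.007 0.1   0.   ]
0.14 [ 5.4 -0.4 26.4] [0.01 0.14 0.  ]
0.18 [ 7.6 -0.6 33.7] [0.013 0.179 0.   ]
0.22 [10.1 -0.8 41. ] [0.016 0.219 0.   ]
0.26 [12.9 -1.  48.2] [0.019 0.259 0.   ]
0.3 [16.  -1.2 55.2] [0.022 0.299 0.   ]
0.34 [19.3 -1.5 62.2] [0.025 0.339 0.   ]
0.37 [22.  -1.7 67.3] [0.028 0.369 0.   ]
0.4 [24.8 -1.9 72.3] [0.03  0.399 0.   ]
tool z in box x,z tilt 0.002663708617689372
grasp rel -0.19068619599000822 0.0439988556812394 r 0.19569651157442322 lid angle 0.004204234521112016 17.2667 [-3.52818757 -1.16939845  6.37280621]
```

Emit:
carry_out(
  rows=[0.8, 0, 5.7, 0.002, 0.03, 0, 2, 0, 11.4, 0.004, 0.06, 0, 3.5, 0, 19, 0.007, 0.1, 0, 5.4, 0, 26, 0.01, 0.14, 0, 7.6, -0.6, 34, 0.013, 0.18, 0, 10, -0.8, 41, 0.016, 0.22, 0, 13, -1, 48, 0.019, 0.26, 0, 16, -1, 55, 0.022, 0.3, 0, 19, -1.5, 62, 0.025, 0.34, 0, 22, -1.7, 67, 0.028, 0.37, 0, 25, -2, 72, 0.03, 0.4, 0, 25, -2, 72, 0.03, 0.4, 0],
)

```text
time: 18.27
tool_pos: [0.4731, -0.2451, 0.1958]
eef_rot: [0.978, -0.037, -0.203, -0.012]
force: [-7.2, -2.2, -1.7]
width: 0.105
```

```bash
python3 look2.py e1; python3 arc.py .05 .1 .15 .2 .24 .28
```

```text
[ 0.47314373 -0.2451361   0.19583984] [ 0.97837529 -0.03664635 -0.20321459 -0.01194415] 18.2667 0.1048412609380043 [-7.17678189 -2.18074953 -1.67493679]
0.05 [ 5.  -0.4  8.2] [0.004 0.05  0.   ]
0.1 [10.5 -0.8 16.2] [0.007 0.1   0.   ]
0.15 [16.3 -1.2 23.9] [0.011 0.15  0.   ]
0.2 [22.6 -1.7 31.3] [0.015 0.199 0.   ]
0.24 [27.8 -2.1 37. ] [0.018 0.239 0.   ]
0.28 [33.2 -2.5 42.4] [0.021 0.279 0.   ]
tool z in box x,z tilt 0.408815870765513
grasp rel -0.15979565355546532 0.11423639944005029 r 0.19642964606251526 lid angle 0.39808338117115905 18.3167 [-6.54409185 -1.86672507 -2.49589718]
```

View pics/e1.png

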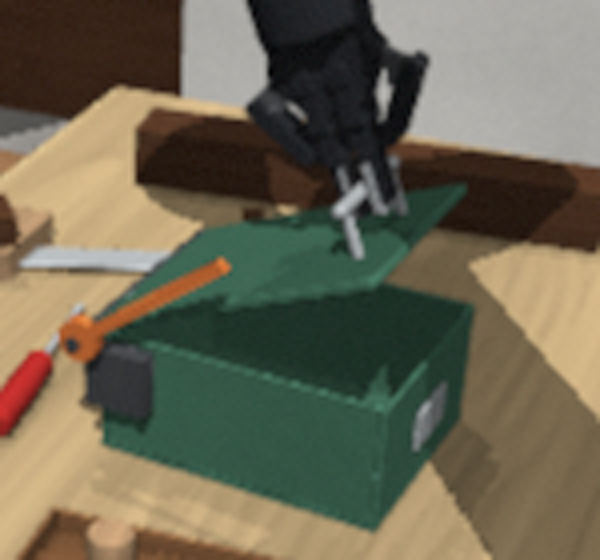

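```bash
cat > ptr.py <<'E'
from fit import *
p=r.x;a=p[2]
R=np.array([[np.cos(a),-np.sin(a),0],[np.sin(a),np.cos(a),0],[0,0,1]])
def bar(th,off):
    c,s=np.cos(th),np.sin(th);q=[]
    for L in(.02,.14):
        for dz in(-.005,.005):
            for dy in(-.004,.004): q.append(R@[-L*c+dz*s,.108+dy,L*s+dz*c]+p[[0,1,3]]+off)
    return np.array(q)
ims={"side":cv2.imread("pics/side0.png"),"top":cv2.imread("pics/top0.png")}
Ms={}
for c,i in ims.items():
    hsv=cv2.cvtColor(cv2.resize(i,None,fx=4,fy=4,interpolation=cv2.INTER_LINEAR),cv2.COLOR_BGR2HSV)
    m=cv2.inRange(hsv,(5,150,80),(17,255,255))
    box=((310,140,365,180) if c=="side" else (360,145,380,205));k=np.zeros_like(m);x0,y0,x1,y1=[4*v for v in box];k[y0:y1,x0:x1]=m[y0:y1,x0:x1];Ms[c]=k>0
def cost(v,cams=("side","top")):
    th,off=v[0],np.array(v[1:4]);t=0
    for c in cams:
        q=(proj(c,bar(th,off))+.5)*4-.5;d=np.zeros(Ms[c].shape,np.uint8)
        cv2.fillConvexPoly(d,cv2.convexHull(np.round(q).astype(np.int32)),1)
        piv=R@[0,.108,0]+p[[0,1,3]]+off
        pp=(proj(c,piv)[0]+.5)*4-.5;ok=np.ones_like(d);cv2.circle(ok,tuple(int(x) for x in pp),36,0,-1)
        A=Ms[c]&(ok>0);B=(d>0)&(ok>0);t+=1-(A&B).sum()/max((A|B).sum(),1)
    return t+((off/.003)**2).sum()*.01
from scipy.optimize import differential_evolution as DE
B=[(.35,.9)]+[(-.006,.006)]*3
for cams in(("side","top"),("side",)):
    z=DE(lambda v:cost(v,cams),B,seed=1,maxiter=60,popsize=12);print(cams,np.round(z.x,4),z.fun)
for th in(.6,.64,.66,.68,.7,.72,.76):print(th,round(cost([th,*z.x[1:]]),3))
E
python3 ptr.py
```

```text
Traceback (most recent call last):
  File "ptr.py", line 28, in <module>
    z=DE(lambda v:cost(v,cams),B,seed=1,maxiter=60,popsize=12);print(cams,np.round(z.x,4),z.fun)
  File "ptr.py", line 28, in <lambda>
    z=DE(lambda v:cost(v,cams),B,seed=1,maxiter=60,popsize=12);print(cams,np.round(z.x,4),z.fun)
                  ~~~~^^^^^^^^
  File "ptr.py", line 19, in cost
    q=(proj(c,bar(th,off))+.5)*4-.5;d=np.zeros(Ms[c].shape,np.uint8)
       ~~~~^^^^^^^^^^^^^^^
  File "h.py", line 6, in proj
    K,V=P(c);X=np.atleast_2d(X);p=(V[:3,:3]@X.T+V[:3,3:]);q=K@p;return (q[:2]/q[2]).T
        ~^^^
  File "h.py", line 4, in P
    ci=camera_info(c);return np.array(ci["mtx"]),np.array(ci["view"])
ValueError: time passes only in moves, steps and waits
```

Too many camera_info calls. I'll cache it.

```bash
sed -i 's/^def P(c):/import functools\n@functools.lru_cache(None)\ndef P(c):/' h.py; python3 ptr.py; python3 -c "
from rig import *;print(get_obs()['time'])"
```

```text
('side', 'top') [ 0.6747  0.0035 -0.0008  0.0008] 0.38528688187010157
('side',) [0.6925 0.0014 0.0023 0.0018] 0.2450934545034959
0.6 1.572
0.64 1.241
0.66 0.99
0.68 0.793
0.7 0.72
0.72 0.804
0.76 1.04
18.3167
```

Emit:
carry_out(
  rows=[5, -0.4, 8, 0.004, 0.05, 0, 10, -0.8, 16, 0.007, 0.1, 0, 16, -1, 24, 0.011, 0.15, 0, 22.5, -1.7, 31, 0.015, 0.2, 0, 28, -2, 37, 0.018, 0.24, 0, 33, -2.5, 42.5, 0.021, 0.28, 0, 33, -2.5, 42.5, 0.021, 0.28, 0, 33, -2.5, 42.5, 0.021, 0.28, 0, 33, -2.5, 42.5, 0.021, 0.28, 0],
)

```text
time: 19.07
tool_pos: [0.5048, -0.2478, 0.2374]
eef_rot: [0.94, -0.036, -0.339, -0.017]
force: [-5.5, -2.1, -3.3]
width: 0.103
```

```bash
python3 look2.py e2; python3 arc.py -.02 .02;python3 - <<'E'
from h import *
i=capture("top");cv2.imwrite("pics/e3.png",cv2.resize(i[130:270,220:460],None,fx=3,fy=3,interpolation=2))
E
```

```text
[ 0.50484549 -0.24784179  0.23742736] [ 0.93993154 -0.03611143 -0.33901434 -0.0171446 ] 19.0667 0.10281350216348754 [-5.52840749 -2.10174054 -3.27346192]
-0.02 [-2.7  0.2 -2.7] [-0.001 -0.02  -0.   ]
0.02 [ 2.8 -0.2  2.7] [0.001 0.02  0.   ]
tool z in box x,z tilt 0.6922237942571017
grasp rel -0.12322058868769852 0.15344714540251392 r 0.1967977131694452 lid angle 0.6716522874051561 19.1167 [-5.76243742 -1.85206275 -3.6598988 ]
```

View pics/e2.png

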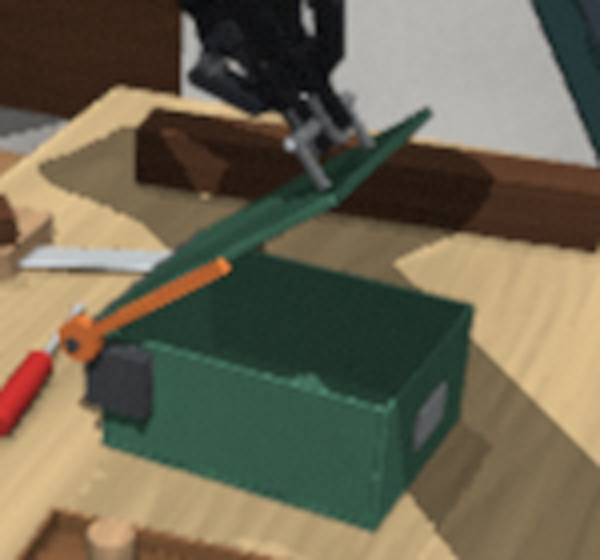

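View pics/e3.png

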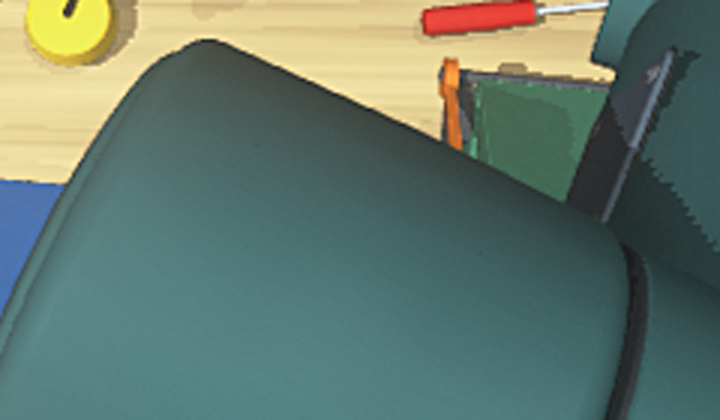

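Run:
```python
from fit import *
i=capture("side");x0,y0,k=310,90,8
v=cv2.resize(i[y0:y0+75,x0:x0+90],None,fx=k,fy=k,interpolation=2)
p=r.x;a=p[2];R=np.array([[np.cos(a),-np.sin(a),0],[np.sin(a),np.cos(a),0],[0,0,1]])
def ln(y,z,L0,L1,th,col):
    c,s=np.cos(th),np.sin(th)
    q=[R@[-L*c+z*s,y,L*s+z*c]+p[[0,1,3]] for L in(L0,L1)]
    u=((proj("side",q)+.5-[x0,y0])*k-.5).round().astype(int);cv2.line(v,tuple(map(int,u[0])),tuple(map(int,u[1])),col,1)
for th,col in((.63,(255,0,0)),(.68,(255,255,255)),(.73,(0,0,255))):
    ln(.085,0,.02,.22,th,col); ln(.108,0,0,.14,th,col)
cv2.imwrite("pics/e4.png",v)
```

```text
(no output)
```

View pics/e4.png

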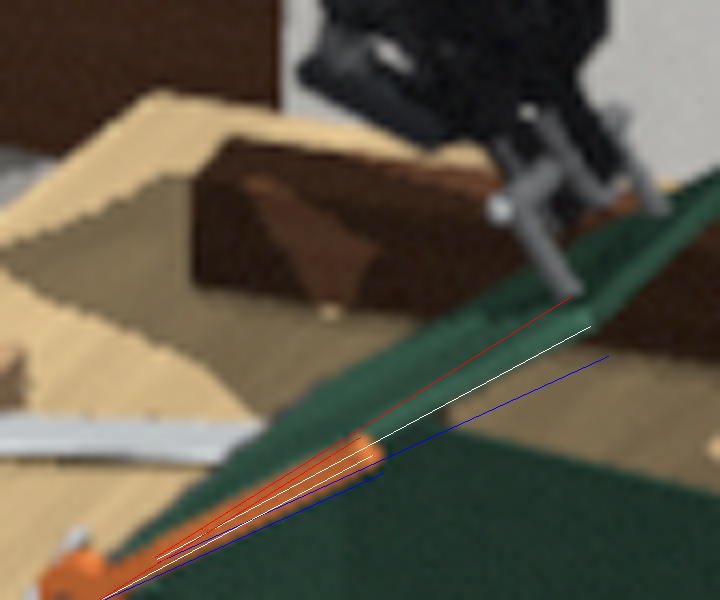

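The overlay's white 0.68 rad lines fit both the lid's lower edge (corner about (590,320)) and the pointer's centreline (tip about (368,450)). They agree to about 0.02 rad. One last full check before handing in.

```bash
python3 arc.py
python3 - <<'E'
from h import *
i=capture("side");cv2.imwrite("pics/f.png",i);o=get_obs();print(o["qd"].round(4),o["force"],o["width"])
E
```

```text
tool z in box x,z tilt 0.6918249707606086
grasp rel -0.12321030741283164 0.1534223221690888 r 0.19677192074206154 lid angle 0.6716140400376651 19.2167 [-4.50595428 -1.08678123 -3.56521108]
[-0.0013 -0.0015  0.0005  0.001   0.0004  0.0011] [-5.36677869 -1.06373907 -3.12085325] 0.10516759370687931
```

View pics/f.png

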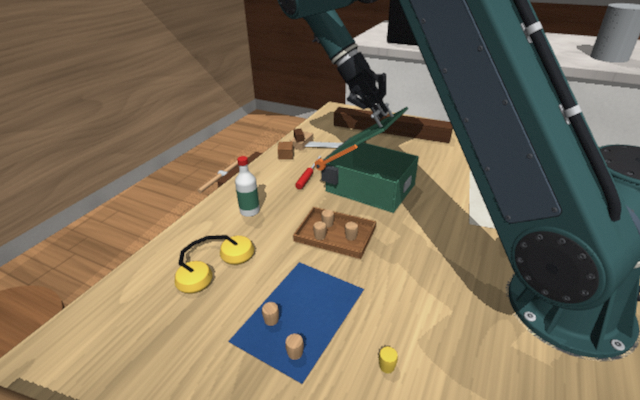

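Three knobs stand in the tray at (327,217), (320,230) and (351,231), and two are still on the mat at (270,313) and (294,346). The lid is held in line with the pointer, and the other items are where they started. Handing in.

```bash
python3 -c "
from rig import *;print(finish_job())"
```

```text
the job is handed in; nothing more can be done
None
```

I stood three wooden knobs upright in the tray, left the other two on the mat, and then lifted the lid by its handle. I handed the job in at about 19 s, with the gripper still holding the lid in line with the pointer; no verdict is reported.

- **Knobs:** the final picture shows three upright in the tray and two at their original pixels on the mat.
- **Lid angle:** about 0.67 rad from the arm pose and about 0.68 from the picture overlay.
- **Pointer angle:** about 0.675 using both cameras, but about 0.69 from the side camera alone. That puts the lid within roughly 0.02 rad of the pointer, and the limit is 0.07.
- **Hold:** joint speeds were about 0 and the wrist force about 6 N. The gripper was closed on the bar with a 60 N squeeze command.
- **Other items:** the pointer, glue bottle, screwdriver, earmuffs and yellow look-alike look unmoved in the side view. I judged this by eye and did not measure it, and the arm blocked most of the top view at the end.

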